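Find the rotor's heavy side on the balancing stand

ROBOT

A 6-joint arm with a two-finger parallel gripper is mounted at the origin on the work surface. World frame = base frame: x ahead of the robot, y to its left, z up, the work surface at z = 0. Lengths are in mm, angles in rad, forces in N, time in s.
With the tool pointing down it reaches from about 275 to 825 mm from the base axis. Payload 5.2 kg.
Tool frame: the origin (TCP) lies at the very end of the fingers, on their centre line; the grasp point (between the pads) lies 19 mm behind it; z points along the fingers, y is the direction in which the jaws open and shut (so a half turn about z gives the same grasp; the last joint's range is limited). The gripper opens to 93 mm and grips with 3 to 60 N. Pads are 15 mm wide; open, the fingers measure 128 mm over their backs; the gripper's body (75 mm by 188 mm) begins 65 mm behind the grasp point.
Start: joints at [-1.325, 0.259, 1.535, -0, 1.348, -0.203], TCP at [238.657, -495.528, 218.653] pointing down, gripper open.
Joint ranges: [-3.14, 3.14], [-0.91, 2.08], [0.19, 2.58], [-1.22, 4.36], [0.22, 2.71], [-3.12, 3.12]. Speed limits (rad/s): [2.57, 2.57, 3.14, 3.14, 3.14, 3.14].

INTERFACE

Orientations are given as [roll, pitch, yaw] about the fixed x, y, z axes, in that order (R = Rz(yaw) Ry(pitch) Rx(roll)).
In Python, from bench import robot gives the robot as it stands. The module is installed in compiled form; this text tells all that it offers. Calls block until the motion is done:
- robot.move_ptp(position, orientation): joint-space move of the TCP to a pose.
- robot.move_linear(position, ori=None, speed=150, f_stop=None): straight line of the TCP; ori=None keeps the orientation; speed is the mean speed in mm/s. With f_stop (N) it stops when the force on the tool has changed by that much, and returns True; else False.
- robot.move_j(angles): joint-space move.
- robot.move_gripper(opening): opening from 0.0 (shut) to 1.0 (fully open); the grip force is fixed at half the most; returns when the fingers have stopped.
- robot.sleep(seconds).
- robot.inverse_kinematics(position, orientation): joint angles nearest the present ones, or None.
- robot.get_image(name): name is "scene" or "side" or "wrist"; returns a dict with "img" (480x640x3 uint8, blue, green, red), "fovy" (degrees; the focal length in pixels is half the picture's height over the tangent of half this angle, whatever the lens; pixels are square), "cx", "cy" (the principal point, pixels), "eye" and "orientation" of the camera in the world. Camera axes: x right, y down, z forward; pixel columns grow to the right and rows downward; lengths in mm; the calibration is good to about 2 mm. A picture is of the moment at which its call begins. There is no depth.
A pose or a line that the arm cannot do raises robot.MotionError and nothing moves.
- robot.hand_in(): hands the job in, once; it reports no verdict.
Readings, each from a call of its own:
- robot.current_t(): time.
- robot.current_qpos(): joint angles.
- robot.current_joint_vel(): joint speeds.
- robot.current_joint_efforts(): joint torques, N m.
- robot.current_tcp_pos(): TCP position.
- robot.current_eef_rot(): TCP orientation.
- robot.current_contact_force(): force on the tool from outside, world axes, zero at the start.
- robot.current_ft_torque(): the same for the moment, N m.
- robot.current_gripper_width(): opening from 0.0 (shut) to 1.0 (fully open).
Only numpy, scipy, OpenCV 4.12 (cv2) and the standard library are available. Lean on these libraries where they do the work, as an engineer would, in place of code of your own. Each camera call takes 0.05 s, during which the arm holds its last target.

TASK

Slide the blue catch tray flat along the bench, without lifting it, until it lies inside the yellow outline under the rotor with its black rib towards the robot, and let go of it. Then take the rotor's crank handle, turn the rotor at least half a turn to feel where its hidden heavy side is, and finish with your gripper still holding the handle, the rotor still and its heavy side straight down. Leave everything else on the bench where it is.

Things in the scene. Friction and masses are not known exactly. Their poses are not given: they have to be found in the camera images.
- mark (a point): Middle of the yellow outline painted on the bench (240 mm by 140 mm inside, 8 mm lines), at bench height. It is fixed to the grey balancing stand; x points away from the robot towards the stand's upright, z up. The long sides run along x. The middle of the rotor is 95 mm further along x and 170 mm up.
- tray_mid (a point): Middle of the floor of the loose blue catch tray: 220 mm (x) by 120 mm (y), floor 4 mm thick, rim up to 14 mm high, 0.4 kg. This point lies on the tray's floor, 4 mm above its underside. z is up; the rib stands towards -x.
- tray_grip (a point): Grip point on the tray's upright black rib: the rib is 14 mm thick (along the tray's y), 34 mm long (along its x) and reaches 48 mm above the tray's underside. The point is the rib's middle, 88 mm from the tray's middle along -x and 28 mm above its underside. Axes as the tray's.
- rotor: Aluminium drum, 130 mm across, 40 mm thick, on a level shaft. Origin in its middle; x is the shaft (away from the robot), z points from the shaft to the crank handle. A heavy slug that cannot be seen is fast inside it, at any angle to the crank; level with the shaft it pulls round with 0.16 to 0.19 N m. All else on the rotor, crank and handle included, is balanced.
- bearing (a point): Middle of the rotor on the shaft's axis, 170 mm above the bench; fixed to the stand, axes as the mark's. The shaft is carried by a bearing beyond the rotor, stiff (about 0.22 N m of dry friction, more than the slug's pull): the rotor stays wherever it is left, and only the force to turn it shows the heavy side (easy while that sinks, hard while it rises).
- handle (a point): Middle of the crank's red handle sleeve, a round bar 18 mm thick and 50 mm long, parallel to the shaft, 55 mm from its axis, on the robot's side: this point is 70 mm in front of the drum's face (90 mm from its middle). The sleeve spins freely on its pin, so a hand holding it can go round the circle without turning. x is along the bar, away from the robot.
- sleeve: The handle sleeve itself (see the handle), same origin and axes.
- tray: The catch tray itself, origin in the middle of its underside, axes as tray_mid.
- foam_block: Black foam block, 160 x 110 x 35 mm with brass sleeves standing in it up to 100 mm, origin under its middle; leave alone.
- putty_jar: Grey jar with white cap, 54 mm wide, 60 mm high, origin under its middle; leave alone.
- spare_sleeve: Brass sleeve with black top, 28 mm wide, 75 mm high, upright, origin under its middle; leave alone.
- screw_bin: Open red bin, 130 x 100 x 60 mm, origin under its middle; leave alone.
- spanner: Steel spanner, 160 mm long, lying flat; leave alone.
- bearing_ring: Steel bearing ring, 52 mm wide, 14 mm high, origin under its middle; leave alone.

How it is judged:
By the outcome, as a careful person would: the job done as asked, in the order asked, and still so for the second after the job is handed in, while the arm keeps its last pose, push and grip.
It also fails if it takes over 72 s, if anything falls off the work surface, if the arm or the gripper's body presses on something with over 40 N, if the wrist force passes 120 N, or if a joint passes its speed limit or range.

## Working session

There is one attempt and no reset: what is moved stays moved. The work goes in short steps, each a Python script; the robot and the scene stay as the last script left them, time stands still between calls to the robot, and variables do not carry over. Pictures are saved under pics/ and viewed, and the job is handed in when it is done.

```bash
mkdir -p pics; cat > h.py <<'E'
import numpy as np, cv2
from bench import robot
from scipy.spatial.transform import Rotation as R
def snap(name,fn):
    d=robot.get_image(name); cv2.imwrite('pics/'+fn+'.png',d['img']); np.save('pics/'+fn+'.npy',d,allow_pickle=True); return d
def load(fn): return np.load('pics/'+fn+'.npy',allow_pickle=True).item()
def cam(d):
    f=240/np.tan(np.radians(d['fovy'])/2); o=np.array(d['orientation'],float)
    Rm=R.from_euler('xyz',o).as_matrix() if o.shape==(3,) else o
    return f,Rm,np.array(d['eye'],float)
def ray(d,u,v):
    f,Rm,e=cam(d); r=Rm@np.array([(u-d['cx'])/f,(v-d['cy'])/f,1]); return e,r/np.linalg.norm(r)
def onz(d,u,v,z):
    e,r=ray(d,u,v); return e+r*(z-e[2])/r[2]
def tri(L):
    A=np.zeros((3,3));b=np.zeros(3);
    for d,u,v in L:
        e,r=ray(d,u,v);P=np.eye(3)-np.outer(r,r);A+=P;b+=P@e
    p=np.linalg.solve(A,b); return p
def proj(d,p):
    f,Rm,e=cam(d); q=Rm.T@(np.array(p)-e); return np.array([d['cx']+f*q[0]/q[2],d['cy']+f*q[1]/q[2]])
E
python3 - <<'E'
from h import *
for n in ['scene','side','wrist']:
    d=snap(n,n+'0'); print(n,{k:v for k,v in d.items() if k!='img'})
print(robot.current_t(),robot.current_eef_rot())
E
```

```text
scene {'fovy': 50.845982971021044, 'cx': 321.59557815153977, 'cy': 235.75686592427763, 'eye': array([1132.97373712, -775.72261302, 1116.74383585]), 'orientation': array([-2.34840599,  0.01230487,  0.65844897])}
side {'fovy': 50.88593916809537, 'cx': 312.34805098137576, 'cy': 248.96148199981798, 'eye': array([ 372.96186179, 1103.28399835, 1229.60183457]), 'orientation': array([-2.34659876, -0.01690167, -2.99022491])}
wrist {'fovy': 60.5542821625472, 'cx': 321.93633553603127, 'cy': 244.0587427061818, 'eye': array([ 312.44047923, -460.42913218,  383.94755164]), 'orientation': array([ 2.84670476e+00,  4.92410507e-04, -1.12154177e+00])}
0.15 [-3.14026726e+00 -2.95175087e-04  4.48763147e-01]
```

View pics/scene0.png

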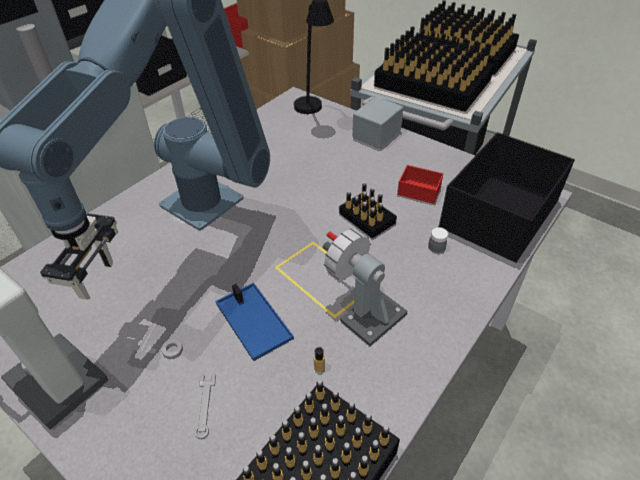

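View pics/side0.png

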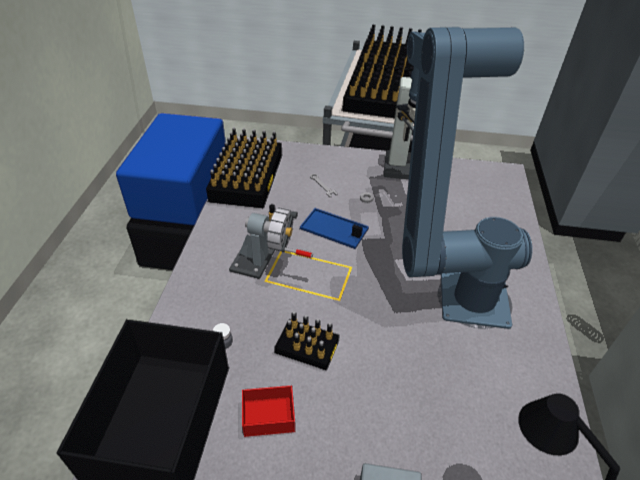

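View pics/wrist0.png

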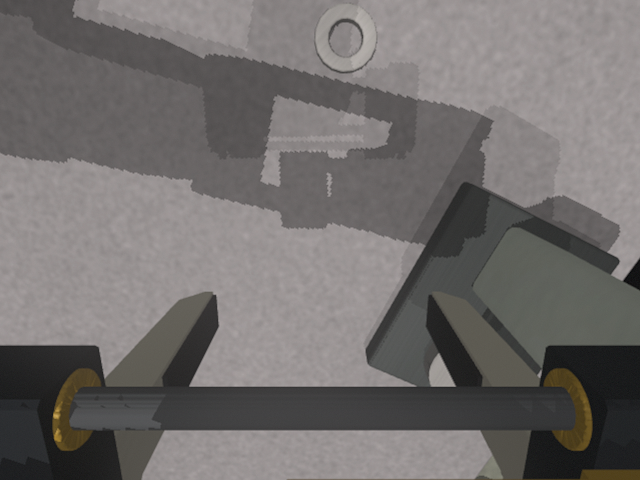

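The scene view shows the tray at about (255,322) with its rib at (238,294). The yellow outline's corners are near (277,267), (313,243) and (337,317), and the red handle is at (333,237). The side view shows the tray at (335,228), the outline between (265,285) and (351,267), and the handle at (304,254). Next I'll measure these.

```bash
python3 - <<'E'
from h import *
for fn,box in [('scene0',(200,210,420,370)),('side0',(220,190,380,310))]:
    d=load(fn);im=d['img'];hsv=cv2.cvtColor(im,cv2.COLOR_BGR2HSV)
    x0,y0,x1,y1=box
    cv2.imwrite(f'pics/{fn}c.png',cv2.resize(im[y0:y1,x0:x1],None,fx=3.6 if fn[1]=='c' else 5,fy=3.6 if fn[1]=='c' else 5,interpolation=cv2.INTER_CUBIC)[:600,:800])
    def m(lo,hi):
        k=cv2.inRange(hsv,lo,hi);z=np.zeros_like(k);z[y0:y1,x0:x1]=k[y0:y1,x0:x1];return z
    def big(k): return max(cv2.findContours(k,cv2.RETR_EXTERNAL,cv2.CHAIN_APPROX_NONE)[0],key=cv2.contourArea)
    b=m((100,120,40),(125,255,255)); c=cv2.convexHull(big(b)); ap=cv2.approxPolyDP(c,5,True)[:,0]
    print(fn,'tray',[(tuple(p),onz(d,*p,14)[:2].round(0)) for p in ap])
    y=m((20,110,80),(35,255,255)); 
    c=cv2.convexHull(cv2.findNonZero(y)); ap=cv2.approxPolyDP(c,4,True)[:,0]
    print('yellow',[(tuple(p),onz(d,*p,0)[:2].round(0)) for p in ap])
    r=m((0,150,80),(6,255,255))|m((174,150,80),(180,255,255)); c=big(r)
    print('red',cv2.minAreaRect(c),cv2.moments(r,True)['m00'], cv2.minEnclosingCircle(c)[0])
E
```

```text
scene0 tray [((np.int32(253), np.int32(283)), array([ 398., -167.])), ((np.int32(292), np.int32(335)), array([ 600., -235.])), ((np.int32(255), np.int32(359)), array([ 573., -346.])), ((np.int32(216), np.int32(302)), array([ 364., -279.]))]
yellow [((np.int32(382), np.int32(213)), array([522., 318.])), ((np.int32(353), np.int32(303)), array([660., -45.])), ((np.int32(323), np.int32(367)), array([ 716., -254.])), ((np.int32(317), np.int32(369)), array([ 708., -267.])), ((np.int32(275), np.int32(267)), array([398., -75.])), ((np.int32(353), np.int32(211)), array([440., 268.]))]
red ((331.3461608886719, 235.73074340820312), (9.15255355834961, 4.714951515197754), 33.690067291259766) 45.0 (331.5, 235.5)
side0 tray [((np.int32(300), np.int32(226)), array([ 601., -234.])), ((np.int32(315), np.int32(208)), array([ 563., -344.])), ((np.int32(367), np.int32(229)), array([ 361., -259.])), ((np.int32(352), np.int32(247)), array([ 406., -158.]))]
yellow [((np.int32(339), np.int32(300)), array([424.,  74.])), ((np.int32(265), np.int32(281)), array([671.,  34.])), ((np.int32(256), np.int32(190)), array([ 810., -430.])), ((np.int32(351), np.int32(267)), array([400., -75.]))]
red ((303.02349853515625, 252.89413452148438), (14.9682035446167, 4.338609218597412), 12.528807640075684) 67.0 (303.0, 253.0)
```

View pics/scene0c.png

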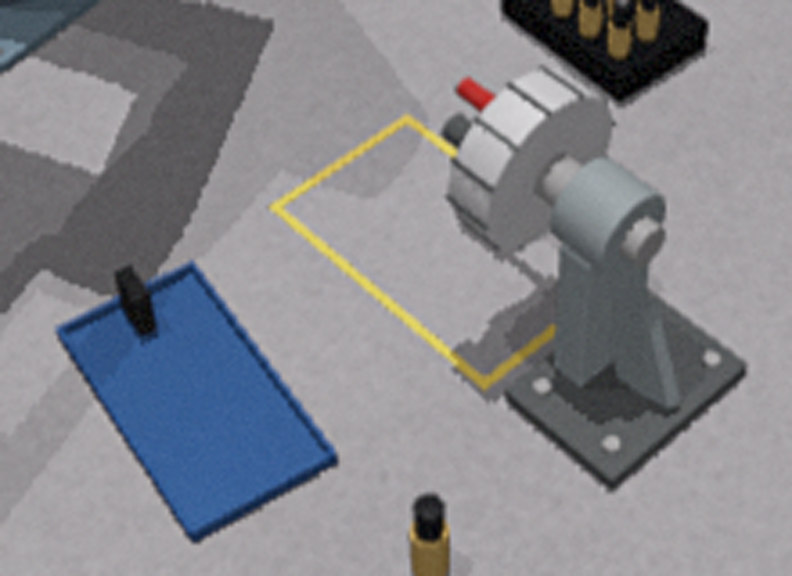

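View pics/side0c.png

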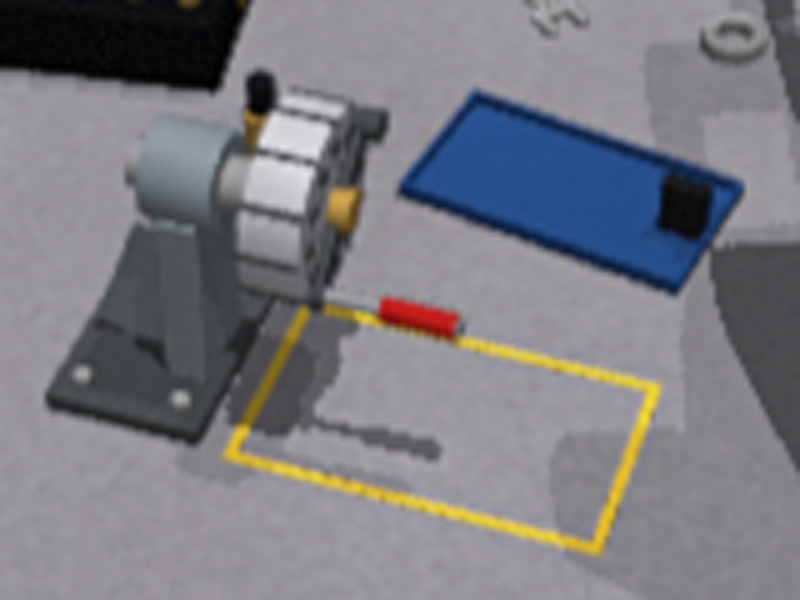

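```bash
python3 - <<'E'
from h import *
S=load('scene0');D=load('side0')
# yellow line fits in world
approx=np.array([[398,-75],[424,74],[671,34]],float); approx=np.vstack([approx,approx[2]+approx[0]-approx[1]])
for nm,d in (('scene',S),('side',D)):
    hsv=cv2.cvtColor(d['img'],cv2.COLOR_BGR2HSV); k=cv2.inRange(hsv,(20,110,80),(35,255,255))
    P=np.array([onz(d,u,v,0)[:2] for u,v in cv2.findNonZero(k)[:,0]])
    P=P
    L=[]
    for i in range(4):
        a,b=approx[i],approx[(i+1)%4]; t=(b-a)/np.linalg.norm(b-a); n=np.array([-t[1],t[0]]); q=P-a; s=q@t
        Q=P[(abs(q@n)<9)&(s>15)&(s<np.linalg.norm(b-a)-15)]
        if len(Q)<12: L.append(None);print(nm,i,len(Q));continue
        vx,vy,x,y=cv2.fitLine(Q.astype(np.float32),cv2.DIST_HUBER,0,.01,.01)[:,0]
        L.append((np.array([x,y]),np.array([vx,vy]))); print(nm,i,len(Q),'ang',np.degrees(np.arctan2(vy,vx)).round(2))
    for i in range(4):
        if L[i] and L[i-1]:
            (p,t),(q,s)=L[i],L[i-1]; ab=np.linalg.solve(np.c_[t,-s],q-p); print(nm,'corner',i,(p+t*ab[0]).round(1))
for p in [((331.3,235.7),(303,252.9))]:
    c=tri([(S,*p[0]),(D,*p[1])]);print('handle tri',c,proj(S,c),proj(D,c))
E
```

```text
scene 0 70 ang 80.83
scene 1 25 ang -7.24
scene 2 55 ang 82.57
scene 3 142 ang -9.12
scene corner 0 [400.7 -73.3]
scene corner 1 [424.2  72.2]
scene corner 2 [667.1  41.4]
scene corner 3 [ 647.  -112.8]
side 0 72 ang 81.02
side 1 138 ang -9.16
side 2 66 ang 81.35
side 3 88 ang -9.06
side corner 0 [401.8 -75. ]
side corner 1 [425.   71.6]
side corner 2 [669.7  32.1]
side corner 3 [ 647.4 -114.2]
handle tri [543.06637016  19.74533258 139.13925443] [333.27643182 236.39277366] [304.77953782 252.28604143]
```

```bash
python3 - <<'E'
from h import *
yaw=-0.32+np.pi
p=[484,-255,330]
ex=np.array([np.cos(-.32),np.sin(-.32),0]); p=np.array(p)+80*ex   # camera sits on robot side
p[2]=300
print(robot.inverse_kinematics(p,[np.pi,0,yaw]))
robot.move_ptp(p,[np.pi,0,yaw]); d=snap('wrist','w1'); print(robot.current_t(),robot.current_qpos(),d['eye'],robot.current_contact_force())
E
```

```text
[-0.64182773  0.36262668  1.19477515  0.          1.58419083 -1.89262406]
1.6917 [-6.43252395e-01  3.62803121e-01  1.19535499e+00 -3.33985372e-04
  1.58403439e+00 -1.89192172e+00] [ 482.99704464 -255.39358832  465.72626405] [-0.32379545 -0.14355543 -0.04472577]
```

View pics/w1.png

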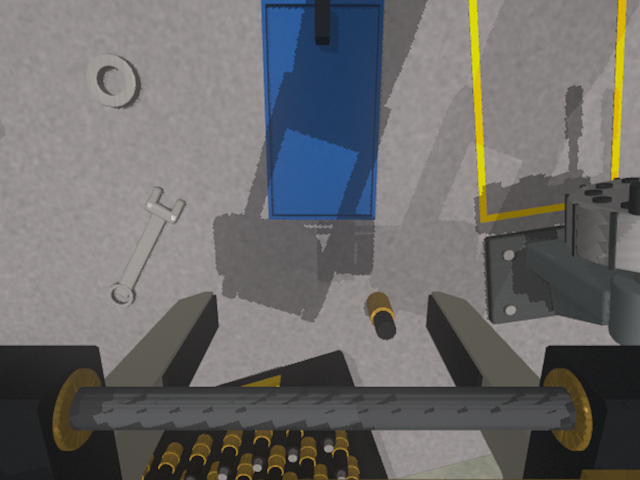

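This wrist view shows the tray cut off at the top edge (263–383, 0–218) with its rib at (322,20), and the right side of the outline at (480,218). I'll move back and higher to fit both in.

```bash
python3 - <<'E'
from h import *
yaw=-0.32+np.pi
robot.move_ptp([490,-200,400],[np.pi,0,yaw]); d=snap('wrist','w2'); print(robot.current_t(),d['eye'])
E
```

```text
2.375 [ 413.39807019 -175.39742483  565.29449761]
```

View pics/w2.png

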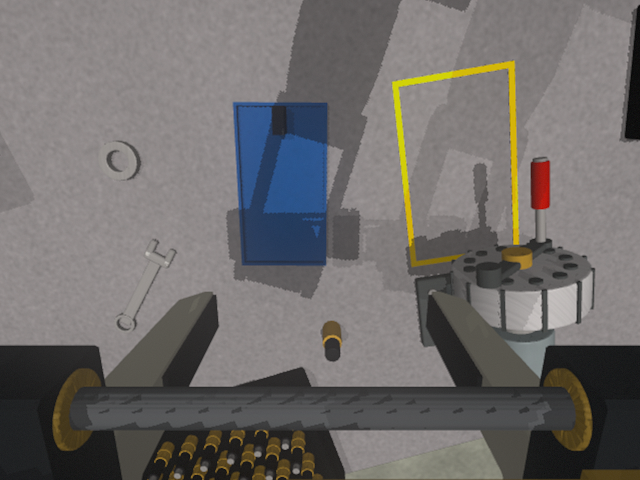

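This view shows the whole tray, with corners at (234,102), (327,102), (326,265) and (243,265) and the rib at (279,120). The outline runs from (394,84) and (514,63) to (413,264), and the red sleeve is at (540,184).

```bash
python3 - <<'E'
from h import *
d=load('w2');hsv=cv2.cvtColor(d['img'],cv2.COLOR_BGR2HSV)
b=cv2.inRange(hsv,(100,120,20),(125,255,255)); b[300:]=0
c=max(cv2.findContours(b,cv2.RETR_EXTERNAL,cv2.CHAIN_APPROX_NONE)[0],key=cv2.contourArea)
h=cv2.convexHull(c); ap=cv2.approxPolyDP(h,4,True)[:,0]; print(ap.tolist())
C=np.array([onz(d,*p,14)[:2] for p in ap]);print('z14',C.round(1).tolist(),'len',[np.linalg.norm(C[i]-C[i-1]).round(1) for i in range(len(C))],C.mean(0))
(cx,cy),wh,a=cv2.minAreaRect(C.astype(np.float32)); print('rect',cx,cy,wh,a)
y=cv2.inRange(hsv,(20,110,60),(35,255,255)); y[270:]=0; y[:,:385]=0; y[:, 525:]=0
h=cv2.convexHull(cv2.findNonZero(y)); ap=cv2.approxPolyDP(h,4,True)[:,0]
C=np.array([onz(d,*p,0)[:2] for p in ap]);print('yel',ap.tolist(),C.round(1).tolist())
for k in range(len(C)):print(np.linalg.norm(C[k]-C[k-1]).round(1),np.degrees(np.arctan2(*(C[k]-C[k-1])[::-1])).round(1))
r=(cv2.inRange(hsv,(0,150,60),(6,255,255))|cv2.inRange(hsv,(174,150,60),(180,255,255)));r[300:]=0
c=max(cv2.findContours(r,cv2.RETR_EXTERNAL,cv2.CHAIN_APPROX_NONE)[0],key=cv2.contourArea);rc=cv2.minAreaRect(c);print('red',rc)
print('handle tri w+side',tri([(d,*rc[0]),(load('side0'),303,253)]))
M=np.array([535.8,-21,0]);a=-.159;ex=np.array([np.cos(a),np.sin(a),0]);ey=np.array([-ex[1],ex[0],0])
for dd,u,v in ((d,*rc[0]),(load('side0'),303,253)):
    e,q=ray(dd,u,v);s=((M+5*ex-e)@ex)/(q@ex);p=e+q*s;print('plane',p,(p-M)@ey,p[2]-170,np.hypot((p-M)@ey,p[2]-170))
k=cv2.inRange(hsv,(0,0,0),(180,255,45)); k[:95]=0;k[140:]=0;k[:,:265]=0;k[:,295:]=0
c=max(cv2.findContours(k,cv2.RETR_EXTERNAL,cv2.CHAIN_APPROX_NONE)[0],key=cv2.contourArea);x,yy,w,hh=cv2.boundingRect(c);print('rib px',x,yy,w,hh,'top corners',[onz(d,u,v,48)[:2].round(1) for u,v in((x,yy),(x+w,yy),(x,yy+hh),(x+w,yy+hh))])
E
```

```text
[[326, 103], [325, 264], [243, 264], [233, 103]]
z14 [[397.0, -165.1], [602.6, -234.2], [565.8, -345.0], [359.8, -277.1]] len [np.float64(118.1), np.float64(216.9), np.float64(116.7), np.float64(216.9)] [ 481.28715323 -255.33104399]
rect 481.31781005859375 -255.2744140625 (118.05891418457031, 216.91519165039062) 71.6377182006836
yel [[524, 268], [411, 266], [393, 81], [514, 61]] [[704.9, 38.8], [649.9, -117.3], [398.3, -74.9], [423.7, 76.6]]
283.7 -7.7
165.5 -109.4
255.1 170.4
153.7 80.5
red ((540.0, 184.5), (47.0, 18.0), 90.0)
handle tri w+side [548.21363717  20.04284502 135.30824484]
plane [547.31704261  19.24336298 137.05659063] 41.55924126687002 -32.94340936735807 53.03243116644048
plane [547.98532327  23.41090734 138.83025808] 45.78002615188037 -31.169741916537532 55.38378468117187
rib px 282 106 4 27 top corners [array([ 384.7, -216.6]), array([ 386.2, -212.1]), array([ 413.9, -227.3]), array([ 415.5, -222.6])]
```

```bash
python3 - <<'E'
from h import *
yaw=-0.321+np.pi; g=np.array([398,-227,0])
robot.move_gripper(0.45)
robot.move_ptp(g+[0,0,110],[np.pi,0,yaw])
d=snap('wrist','w3'); 
hit=robot.move_linear(g+[0,0,12],speed=80,f_stop=8); print(hit,robot.current_tcp_pos())
snap('side','s3');snap('scene','c3');print(robot.current_t())
E
python3 - <<'E'
import cv2,numpy as np
a=cv2.imread('pics/w3.png');b=cv2.imread('pics/s3.png')[190:310,280:440];c=cv2.imread('pics/c3.png')[210:370,180:340]
o=np.zeros((600,800,3),np.uint8);o[:300,:400]=cv2.resize(a,(400,300));o[:300,400:800]=cv2.resize(b,(400,300));o[300:,:300]=cv2.resize(c,(300,300));cv2.imwrite('pics/m3.png',o)
E
```

```text
False [ 398.3120654  -227.29717149   12.42480119]
6.025
```

View pics/m3.png

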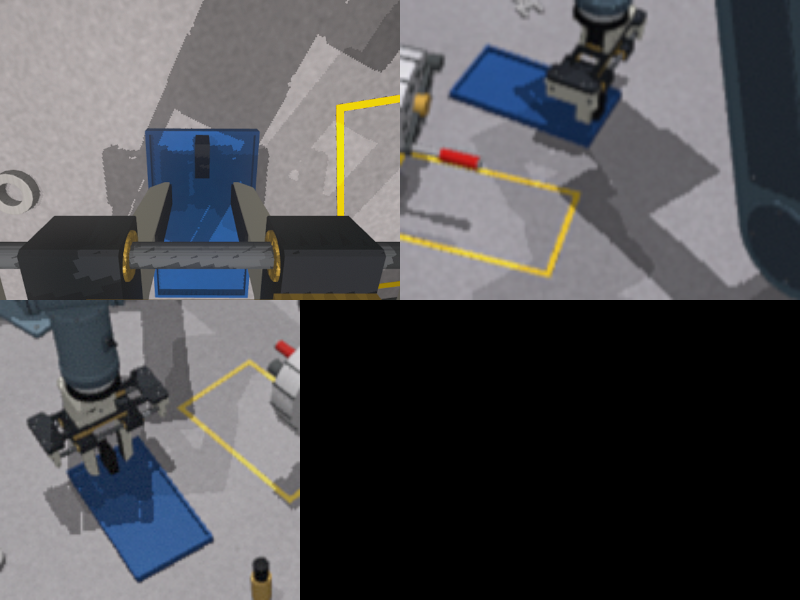

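Both fingers straddle the rib inside the tray, with nothing touching. Next I'll close and slide.

```bash
python3 - <<'E'
from h import *
robot.move_gripper(0.0); print('w',robot.current_gripper_width()*93,robot.current_contact_force())
p=robot.current_tcp_pos(); p[2]=12.4
yaw=-0.16+np.pi
robot.move_linear([405,-200,p[2]],ori=[np.pi,0,-.24+np.pi],speed=60); print(robot.current_contact_force())
robot.move_linear([415,-150,p[2]],ori=[np.pi,0,yaw],speed=60)
print(robot.current_contact_force(),robot.current_tcp_pos())
robot.move_linear([449.4,-6.5,p[2]],ori=[np.pi,0,yaw],speed=80); robot.sleep(.3)
print(robot.current_contact_force(),robot.current_tcp_pos(),robot.current_eef_rot(),robot.current_gripper_width()*93)
snap('side','s4');snap('scene','c4');snap('wrist','w4');print(robot.current_t())
E
python3 - <<'E'
import cv2,numpy as np
a=cv2.imread('pics/w4.png');b=cv2.imread('pics/s4.png')[190:310,240:400];c=cv2.imread('pics/c4.png')[210:370,220:380]
o=np.zeros((600,800,3),np.uint8);o[:300,:400]=cv2.resize(a,(400,300));o[300:600,:400]=cv2.resize(b,(400,300));o[:400,400:]=cv2.resize(c,(400,400));cv2.imwrite('pics/m4.png',o)
E
```

```text
w 14.271253767311796 [-0.18640542  0.93260831  1.27036788]
[ 0.45250571  0.81818337 -1.36447459]
[-0.70062369 -0.90489667 -3.26380901] [ 415.04462084 -150.1017368    12.40790738]
[ 0.29159412  0.00745643 -4.42683932] [449.32995727  -6.62605525  12.36450953] [ 3.14159198e+00 -1.31952269e-04  2.98129199e+00] 13.667112017405254
10.6417
```

View pics/m4.png

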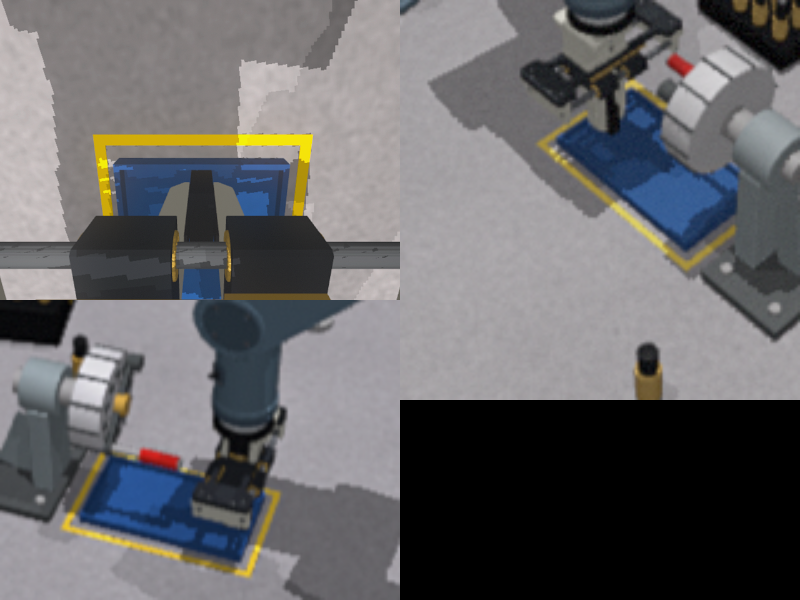

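```bash
python3 - <<'E'
from h import *
p=robot.current_tcp_pos()
for dz in (.5,1.0):
    robot.move_linear([449.4,-6.5,12.4-dz],speed=10); robot.sleep(.2); print(dz,robot.current_contact_force(),robot.current_tcp_pos()[2])
E
python3 - <<'E'
import sys;sys.path.insert(0,'.')
import os;os.chdir('.')
from h import *
M=np.array([536.3,-20.5,0]);a=-.16;ex=np.array([np.cos(a),np.sin(a),0]);ey=np.array([-ex[1],ex[0],0])
for fn in ('s4','c4','w4'):
    d=load(fn)
    for nm,C in (('rim',[(sx*110,sy*60,14) for sx in(-1,1) for sy in(-1,1)]),('inner',[(sx*120,sy*70,0) for sx in(-1,1) for sy in(-1,1)])):
        for x,y,z in C:
            u=proj(d,M+x*ex+y*ey+[0,0,z]); cv2.circle(d['img'],tuple(int(round(t*16)) for t in u),4,(0,255,0) if nm=='rim' else (0,0,255),-1,cv2.LINE_AA,4) if 0<u[0]<640 and 0<u[1]<480 else 0
    cv2.imwrite(f'pics/{fn}o.png',d['img'])
b=cv2.resize(cv2.imread('pics/s4o.png')[260:310,255:360],(800,380),interpolation=cv2.INTER_NEAREST)
c=cv2.resize(cv2.imread('pics/w4o.png')[200:340,150:510],(560,218))
o=np.zeros((600,800,3),np.uint8);o[:380]=b;o[380:598,:560]=c;cv2.imwrite('pics/m4o.png',o)
E
```

```text
0.5 [-0.80813604  0.05640529  0.04179849] 12.054042048891974
1.0 [-4.6888865   0.10095358  7.74897427] 12.031778885620025
```

View pics/m4o.png

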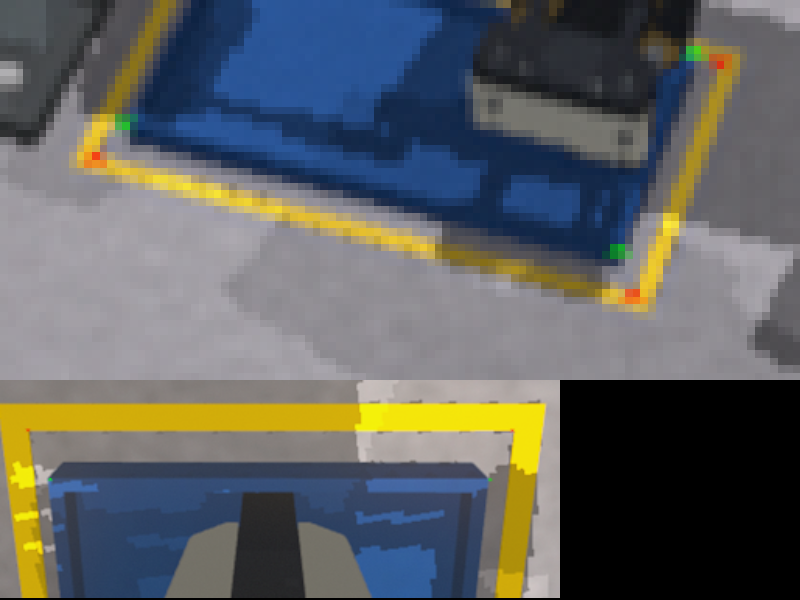

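The tray rests flat and inside the outline: its corners are within the inner line by about 10 mm in x and 8–10 mm in y. I'll release it, then check which tool tilts can follow the crank circle.

```bash
cat >> h.py <<'E'
M=np.array([536.3,-20.5,0]);AY=-.16;ex=np.array([np.cos(AY),np.sin(AY),0]);ey=np.array([-ex[1],ex[0],0]);ez=np.array([0,0,1.])
def orim(th,flip=True):
    return R.from_euler('z',AY)*R.from_euler('y',-th)*R.from_euler('z',np.pi if flip else 0)*R.from_euler('x',np.pi)
def tcp_for(h,th,flip=True):
    return np.array(h)+19*orim(th,flip).apply([0,0,1])
def hpos(ang,c=(0,0),r=55,x=5):  # ang from up, positive toward +y'
    return M+x*ex+(c[0]+r*np.sin(ang))*ey+(170+c[1]+r*np.cos(ang))*ez
E
python3 - <<'E'
from h import *
robot.move_linear([449.4,-6.5,12.0],speed=10); robot.sleep(.2);print(robot.current_contact_force())
robot.move_gripper(0.45); print(robot.current_gripper_width()*93)
p=robot.current_tcp_pos(); robot.move_linear([p[0],p[1],90],speed=120)
for flip in(True,False):
  for th in (0,.3,.5,.7):
    Q=[robot.inverse_kinematics(tcp_for(hpos(a),th,flip),orim(th,flip).as_euler('xyz')) for a in np.arange(0,6.28,.6)]
    if any(q is None for q in Q): print(flip,th,'none',sum(q is None for q in Q)); continue
    Q=np.array(Q);print(flip,th,Q.min(0).round(2),Q.max(0).round(2))
print(robot.current_qpos(),robot.current_t())
E
```

```text
[-0.96830681  0.53326929  1.28217106]
42.39142469820875
True 0 [-0.35  0.25  1.57  0.    1.07 -1.76] [-0.15  0.36  1.72  0.    1.31 -1.56]
True 0.3 [-0.39  0.08  1.83 -0.01  0.65 -1.86] [-0.14  0.22  1.98  0.1   0.94 -1.55]
True 0.5 [-0.44 -0.01  1.99 -0.02  0.35 -2.05] [-0.14  0.16  2.15  0.28  0.66 -1.53]
True 0.7 none 4
False 0 [-0.35  0.25  1.57 -0.    1.07  1.38] [-0.15  0.36  1.72 -0.    1.31  1.59]
False 0.3 [-0.39  0.08  1.83 -0.01  0.65  1.28] [-0.14  0.22  1.98  0.1   0.94  1.59]
False 0.5 [-0.44 -0.01  1.99 -0.02  0.35  1.09] [-0.14  0.16  2.15  0.28  0.66  1.61]
False 0.7 none 4
[-2.63546853e-01  2.17096597e-01  1.94418117e+00  2.96118048e-05
  9.81032321e-01 -1.67431697e+00] 13.4583
```

```bash
python3 - <<'E'
from h import *
th=.35; o=orim(th); e=o.as_euler('xyz'); h=hpos(np.arctan2(44.4,-32.5))
p=robot.current_tcp_pos(); robot.move_linear([p[0]-20,p[1],230],speed=200)
robot.move_gripper(0.55)
t=tcp_for(h,th); zt=o.apply([0,0,1])
robot.move_ptp(t-100*zt,e); robot.sleep(.2)
print('h',h,'bias',robot.current_contact_force(),robot.current_ft_torque())
snap('side','s5');snap('scene','c5');snap('wrist','w5');print(robot.current_t())
E
python3 - <<'E'
import cv2,numpy as np
a=cv2.imread('pics/w5.png');b=cv2.imread('pics/s5.png')[170:320,220:420];c=cv2.imread('pics/c5.png')[190:350,220:380]
o=np.zeros((600,800,3),np.uint8);o[:300,:400]=cv2.resize(a,(400,300));o[300:600,:400]=cv2.resize(b,(400,300));o[:400,400:]=cv2.resize(c,(400,400));cv2.imwrite('pics/m5.png',o)
E
```

```text
h [548.30681512  22.51740285 137.51401159] bias [-0.4006071   0.66897569  0.96080873] [ 0.06421247 -0.0303659   0.0604534 ]
15.6
```

View pics/m5.png

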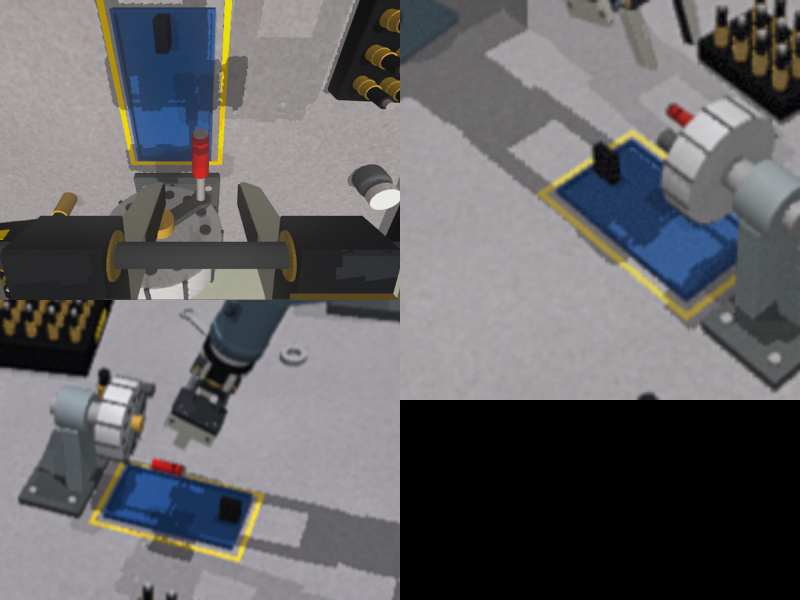

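The tray lies inside the outline with its rib towards the robot, and the fingers are lined up on the red sleeve at about (320,245) in the wrist view. I'll re-measure the handle from this closer view, then grasp it.

```bash
python3 - <<'E'
from h import *
def redc(d):
    hsv=cv2.cvtColor(d['img'],cv2.COLOR_BGR2HSV)
    r=(cv2.inRange(hsv,(0,150,50),(6,255,255))|cv2.inRange(hsv,(174,150,50),(180,255,255)))
    cs=[c for c in cv2.findContours(r,cv2.RETR_EXTERNAL,cv2.CHAIN_APPROX_NONE)[0]]
    return cs
d=load('w5'); pts=np.vstack([c for c in redc(d) if cv2.contourArea(c)>30 and 280<cv2.boundingRect(c)[0]<350]); rc=cv2.minAreaRect(pts); print(rc)
s=load('s5'); ps=np.vstack([c for c in redc(s) if 290<cv2.boundingRect(c)[0]<310 and 240<cv2.boundingRect(c)[1]<270]); rs=cv2.minAreaRect(ps);print(rs)
for dd,(u,v) in ((d,rc[0]),(s,rs[0])):
    e,q=ray(dd,u,v);t=((M+5*ex-e)@ex)/(q@ex);p=e+q*t;print('plane',p,(p-M)@ey,p[2]-170,np.hypot((p-M)@ey,p[2]-170))
T=tri([(d,*rc[0]),(s,*rs[0])]);print('tri',T,(T-M)@ex,(T-M)@ey,proj(d,T),proj(s,T))
f=[robot.current_contact_force()]
for i in range(8): robot.sleep(.03); f.append(robot.current_contact_force())
print(np.array(f).round(2))
E
```

```text
((320.5, 250.0), (70.0, 27.0), 90.0)
((302.9706115722656, 253.11766052246094), (15.037208557128906, 4.608177185058594), 14.03624439239502)
plane [547.99447355  20.58195477 135.85626592] 42.420369153550915 -34.14373408428213 54.454405665122295
plane [548.26318806  22.24706447 137.13037989] 44.107021991612115 -32.86962010533398 55.00764778499014
tri [548.51365152  20.47160817 135.26984507] 5.530126871095752 42.39414648909779 [320.46441591 250.09253553] [302.98255835 253.13438825]
[[-0.05  0.38 -0.73]
 [ 0.27  0.68 -0.17]
 [ 0.1  -0.71  0.12]
 [ 0.13 -0.2   0.46]
 [-0.06 -0.47 -0.69]
 [ 0.08  0.17 -0.91]
 [-0.99  0.32 -0.98]
 [ 0.9   0.84  1.16]
 [-0.26 -0.17 -0.17]]
```

```bash
python3 - <<'E'
from h import *
th=.35; o=orim(th); e=o.as_euler('xyz'); a0=np.arctan2(43.2,-33.6); h=hpos(a0)
t=tcp_for(h,th)
print(a0,robot.move_linear(t,speed=80,f_stop=8),robot.current_tcp_pos()-t)
robot.move_gripper(0.0); robot.sleep(.2)
print('w',robot.current_gripper_width()*93,robot.current_contact_force(),robot.current_ft_torque())
snap('side','s6');snap('wrist','w6');snap('scene','c6');print(robot.current_t())
E
python3 - <<'E'
import cv2,numpy as np
a=cv2.imread('pics/w6.png');b=cv2.imread('pics/s6.png')[170:320,220:420];c=cv2.imread('pics/c6.png')[190:350,220:380]
o=np.zeros((600,800,3),np.uint8);o[:300,:400]=cv2.resize(a,(400,300));o[300:600,:400]=cv2.resize(b,(400,300));o[:400,400:]=cv2.resize(c,(400,400));cv2.imwrite('pics/m6.png',o)
E
```

```text
2.2318394956455836 False [0.25997632 0.00151253 0.57448174]
w 17.47136758925814 [-3.33383679 -3.0915353   3.51046719] [-0.54962298  0.33828142 -0.24824507]
18.275
```

View pics/m6.png

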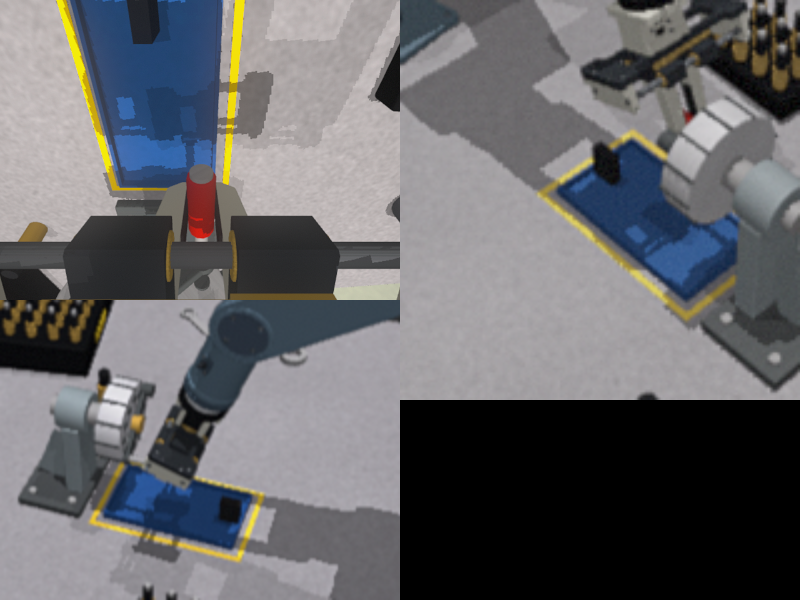

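The sleeve is gripped, with a jaw width of 17.5 mm against the 18 mm bar. I'll turn the first quarter and log radial and tangential forces.

```bash
cat >> h.py <<'E'
import json,os
TH=.35
def step(a,c,r=55,speed=30,n=5):
    robot.move_linear(tcp_for(hpos(a,c,r),TH),speed=speed)
    F=[]
    for i in range(n): F.append(robot.current_contact_force()); robot.sleep(.02)
    F=np.mean(F,0); p=robot.current_tcp_pos()-19*orim(TH).apply([0,0,1])
    y,z=(p-M)@ey,p[2]-170
    rad=np.array([np.sin(a),np.cos(a)]); tan=np.array([np.cos(a),-np.sin(a)]); f=np.array([F@ey,F[2]])
    rec=dict(a=a,y=y,z=z,fy=f[0],fz=f[1],fx=F@ex,fr=f@rad,ft=f@tan,t=robot.current_t())
    open('log.jsonl','a').write(json.dumps({k:float(v) for k,v in rec.items()})+'\n'); return rec
E
python3 - <<'E'
from h import *
a=2.232
for k in range(9):
    a-=np.radians(10); r=step(a,(0,0)); print({k:round(float(v),2) for k,v in r.items()})
E
```

```text
{'a': 2.06, 'y': 48.74, 'z': -25.52, 'fy': -2.78, 'fz': 2.77, 'fx': -1.3, 'fr': -3.76, 'ft': -1.14, 't': 18.82}
{'a': 1.88, 'y': 52.79, 'z': -16.4, 'fy': 0.63, 'fz': 3.14, 'fx': -2.04, 'fr': -0.37, 'ft': -3.19, 't': 19.38}
{'a': 1.71, 'y': 55.08, 'z': -7.23, 'fy': 5.66, 'fz': 2.32, 'fx': -1.06, 'fr': 5.29, 'ft': -3.08, 't': 19.93}
{'a': 1.53, 'y': 55.81, 'z': 2.33, 'fy': 6.63, 'fz': 1.96, 'fx': -0.82, 'fr': 6.7, 'ft': -1.71, 't': 20.48}
{'a': 1.36, 'y': 54.82, 'z': 12.08, 'fy': 7.31, 'fz': 3.92, 'fx': -1.93, 'fr': 7.97, 'ft': -2.3, 't': 21.02}
{'a': 1.18, 'y': 52.11, 'z': 21.53, 'fy': 7.6, 'fz': 5.27, 'fx': -3.23, 'fr': 9.02, 'ft': -2.02, 't': 21.57}
{'a': 1.01, 'y': 47.75, 'z': 30.3, 'fy': 7.62, 'fz': 7.58, 'fx': -4.09, 'fr': 10.48, 'ft': -2.37, 't': 22.12}
{'a': 0.84, 'y': 41.88, 'z': 38.25, 'fy': 6.47, 'fz': 8.94, 'fx': -5.05, 'fr': 10.8, 'ft': -2.29, 't': 22.68}
{'a': 0.66, 'y': 34.67, 'z': 45.0, 'fy': 6.09, 'fz': 10.43, 'fx': -6.08, 'fr': 11.98, 'ft': -1.6, 't': 23.23}
```

```bash
python3 - <<'E'
from h import *
from scipy.optimize import least_squares
L=[json.loads(l) for l in open('log.jsonl')]
P=np.array([[l['y'],l['z']] for l in L]); s=least_squares(lambda c:np.hypot(*(P-c).T)-55,[0,0]); c=s.x; print(c,s.fun.round(2))
a=L[-1]['a']
for k in range(18):
    a-=np.radians(10)
    r=step(a,c,n=4); print({k:round(float(v),2) for k,v in r.items()})
    if abs(r['fr'])>25: print('stop');break
E
```

```text
[0.83303816 1.61903445] [ 0.06 -0.01 -0.04 -0.02 -0.01  0.01 -0.01  0.02  0.02]
{'a': 0.49, 'y': 25.85, 'z': 50.72, 'fy': -0.28, 'fz': 6.46, 'fx': -3.72, 'fr': 5.58, 'ft': -3.27, 't': 23.77}
{'a': 0.31, 'y': 16.99, 'z': 54.29, 'fy': -0.18, 'fz': 5.89, 'fx': -3.82, 'fr': 5.55, 'ft': -1.98, 't': 24.31}
{'a': 0.14, 'y': 7.59, 'z': 56.28, 'fy': -1.14, 'fz': 5.63, 'fx': -3.28, 'fr': 5.42, 'ft': -1.9, 't': 24.84}
{'a': -0.04, 'y': -1.91, 'z': 56.6, 'fy': -1.55, 'fz': 5.58, 'fx': -3.26, 'fr': 5.63, 'ft': -1.34, 't': 25.38}
{'a': -0.21, 'y': -11.29, 'z': 55.35, 'fy': -3.24, 'fz': 4.65, 'fx': -2.95, 'fr': 5.23, 'ft': -2.19, 't': 25.91}
{'a': -0.39, 'y': -19.98, 'z': 52.61, 'fy': -2.22, 'fz': 4.79, 'fx': -2.55, 'fr': 5.28, 'ft': -0.25, 't': 26.44}
{'a': -0.56, 'y': -28.53, 'z': 48.17, 'fy': -2.41, 'fz': 3.8, 'fx': -2.08, 'fr': 4.49, 'ft': -0.02, 't': 26.98}
{'a': -0.74, 'y': -36.17, 'z': 42.29, 'fy': -3.56, 'fz': 3.45, 'fx': -1.54, 'fr': 4.95, 'ft': -0.33, 't': 27.51}
{'a': -0.91, 'y': -42.65, 'z': 35.25, 'fy': -3.84, 'fz': 1.95, 'fx': -1.09, 'fr': 4.23, 'ft': -0.82, 't': 28.04}
{'a': -1.08, '
[... 290 characters left out ...]
 2.21, 'ft': -0.11, 't': 29.64}
{'a': -1.61, 'y': -54.03, 'z': -0.51, 'fy': -1.8, 'fz': 0.32, 'fx': 0.51, 'fr': 1.78, 'ft': 0.39, 't': 30.18}
{'a': -1.78, 'y': -52.83, 'z': -9.98, 'fy': -0.63, 'fz': 0.74, 'fx': 0.19, 'fr': 0.46, 'ft': 0.86, 't': 30.71}
{'a': -1.96, 'y': -49.98, 'z': -19.1, 'fy': -0.08, 'fz': 1.53, 'fx': -0.58, 'fr': -0.5, 'ft': 1.45, 't': 31.24}
{'a': -2.13, 'y': -45.63, 'z': -27.58, 'fy': 0.15, 'fz': 2.34, 'fx': 0.29, 'fr': -1.37, 'ft': 1.9, 't': 31.77}
{'a': -2.31, 'y': -39.88, 'z': -35.16, 'fy': -0.35, 'fz': 3.64, 'fx': -1.35, 'fr': -2.19, 'ft': 2.94, 't': 32.31}
{'a': -2.48, 'y': -32.95, 'z': -41.66, 'fy': -0.6, 'fz': 4.92, 'fx': -2.0, 'fr': -3.52, 'ft': 3.5, 't': 32.84}
```

At-rest readings after the fast steps sit anywhere inside the friction band, because the arm settles past the sliding point. They are therefore not a valid slug measurement. Instead I'll use slow forward and backward creeps at several angles: their half-sum gives the slug's pull and their half-difference gives the friction.

```bash
cat >> h.py <<'E'
C0=(0.83,1.62)
def probe(a,c,d=1):
    # slow creep in direction d then reverse; returns torque halves (N m about shaft, + = increasing a)
    q1=step(a+d*.04,c,speed=4.5,n=6); q2=step(a-d*.025,c,speed=6,n=6)
    f,b=q1['ft'],q2['ft']; g=(f+b)/2; fr=(f-b)/2
    rec=dict(probe=1,a=a,f=f,b=b,g=g*.055,fric=fr*.055,fr1=q1['fr'],fr2=q2['fr'],t=q2['t'])
    open('probe.jsonl','a').write(json.dumps({k:float(v) for k,v in rec.items()})+'\n'); return rec
E
python3 - <<'E'
from h import *
L=[json.loads(l) for l in open('log.jsonl')]
P=np.array([[l['y'],l['z']] for l in L])
A=np.c_[2*P,np.ones(len(P))]; s=np.linalg.lstsq(A,(P**2).sum(1),rcond=None)[0]; print('c',s[:2],'r',np.sqrt(s[2]+s[0]**2+s[1]**2))
a=L[-1]['a']; 
for k in range(2): r=probe(a,s[:2],-1); print({k:round(float(v),3) for k,v in r.items()})
E
```

```text
c [0.87286196 1.70832803] r 54.96374839301547
{'probe': 1.0, 'a': -2.48, 'f': 6.165, 'b': -0.826, 'g': 0.147, 'fric': 0.192, 'fr1': -4.128, 'fr2': -2.67, 't': 34.417}
{'probe': 1.0, 'a': -2.48, 'f': 6.242, 'b': -0.693, 'g': 0.153, 'fric': 0.191, 'fr1': -4.554, 'fr2': -3.242, 't': 36.3}
```

```bash
cat >> h.py <<'E'
def go(a,b,c,speed=60):
    n=max(1,int(np.ceil(abs(b-a)/.21)))
    for x in np.linspace(a,b,n+1)[1:]: robot.move_linear(tcp_for(hpos(x,c),TH),speed=speed)
E
python3 - <<'E'
from h import *
from scipy.optimize import curve_fit
c=(0.87,1.71); a=-2.455
for b in (-1.5,-.6,.3):
    go(a,b-.05,c); r=probe(b,c,1); a=b-.025; print({k:round(float(v),3) for k,v in r.items()})
Q=[json.loads(l) for l in open('probe.jsonl')]
# forward/back order: d=-1 for first two gives same half sum; fric sign flips
A=np.array([[np.sin(q['a']),np.cos(q['a'])] for q in Q]); g=np.array([q['g'] for q in Q]); s=np.linalg.lstsq(A,g,rcond=None)[0]
print('G',np.hypot(*s),'delta',np.arctan2(s[1],s[0]),'res',(A@s-g).round(3))
E
```

```text
{'probe': 1.0, 'a': -1.5, 'f': -1.654, 'b': 5.314, 'g': 0.101, 'fric': -0.192, 'fr1': -1.106, 'fr2': -1.338, 't': 40.075}
{'probe': 1.0, 'a': -0.6, 'f': -4.553, 'b': 2.99, 'g': -0.043, 'fric': -0.207, 'fr1': 1.583, 'fr2': 3.478, 't': 43.808}
{'probe': 1.0, 'a': 0.3, 'f': -6.736, 'b': 1.139, 'g': -0.154, 'fric': -0.217, 'fr1': 3.314, 'fr2': 3.026, 't': 47.542}
G 0.15691334192257125 delta -2.280476293161517 res [ 0.01   0.004 -0.007  0.002  0.01 ]
```

```bash
python3 - <<'E'
from h import *
c=(0.87,1.71)
go(.275,-.83,c); r=probe(-.86,c,-1); print({k:round(float(v),3) for k,v in r.items()})
Q=[json.loads(l) for l in open('probe.jsonl')]
A=np.array([[np.sin(q['a']),np.cos(q['a'])] for q in Q]); g=np.array([q['g'] for q in Q]); s=np.linalg.lstsq(A,g,rcond=None)[0]
print('G',np.hypot(*s),'delta',np.arctan2(s[1],s[0]),'res',(A@s-g).round(3),'target',-np.pi-np.arctan2(s[1],s[0]))
L=[json.loads(l) for l in open('log.jsonl')]; P=np.array([[l['y'],l['z']] for l in L])
B=np.c_[2*P,np.ones(len(P))]; k=np.linalg.lstsq(B,(P**2).sum(1),rcond=None)[0]; print('c',k[:2],np.sqrt(k[2]+k[:2]@k[:2]))
E
```

```text
{'probe': 1.0, 'a': -0.86, 'f': 2.951, 'b': -4.67, 'g': -0.047, 'fric': 0.21, 'fr1': 4.04, 'fr2': 2.417, 't': 51.392}
G 0.15664480930399544 delta -2.169929469732299 res [ 0.01   0.004 -0.022 -0.014  0.004  0.03 ] target -0.9716631838574941
c [0.86714151 1.70746597] 54.97503350051266
```

```bash
python3 - <<'E'
from h import *
c=(0.87,1.71)
go(-.835,-1.0,c,40)
for a,d in ((-1.05,-1),(-1.1,1)):
    r=probe(a,c,d); print({k:round(float(v),3) for k,v in r.items()})
Q=[json.loads(l) for l in open('probe.jsonl')]
a=np.array([q['a'] for q in Q]);A=np.c_[np.sin(a),np.cos(a)]; g=np.array([q['g'] for q in Q])
for B in (A,np.c_[A,np.ones(len(a))]):
    s=np.linalg.lstsq(B,g,rcond=None)[0]
    print('G',np.hypot(*s[:2]),s,'res',(B@s-g).round(3),'target',-np.pi-np.arctan2(s[1],s[0]))
L=[json.loads(l) for l in open('log.jsonl')][-4:]
print([(round(l['a'],3),round(float(np.arctan2(l['y']-.87,l['z']-1.71)),3)) for l in L])
E
```

```text
{'probe': 1.0, 'a': -1.05, 'f': 4.136, 'b': -3.397, 'g': 0.02, 'fric': 0.207, 'fr1': 4.333, 'fr2': 2.528, 't': 53.958}
{'probe': 1.0, 'a': -1.1, 'f': 4.249, 'b': 3.929, 'g': 0.225, 'fric': 0.009, 'fr1': 3.461, 'fr2': 3.689, 't': 55.475}
G 0.17035328100743502 [-0.12991149 -0.1101964 ] res [ 0.02   0.014  0.021  0.025  0.01   0.074  0.038 -0.159] target -0.7034726383670105
G 0.1878518640396293 [-0.15747854 -0.102415   -0.02447957] res [ 0.006  0.     0.025  0.023 -0.015  0.075  0.041 -0.156] target -0.5766160033184398
[(-1.09, -1.079), (-1.025, -1.026), (-1.06, -1.045), (-1.125, -1.112)]
```

The last probe is invalid because it began on the wrong side, so both of its creeps moved the same way. I'll fit all creep readings individually instead, with friction as its own term and the actual angles.

```bash
python3 - <<'E'
from h import *
c=(0.87,1.71)
go(-1.125,-.96,c,40)
step(-.885,c,speed=5,n=10); step(-.945,c,speed=5,n=10)
print(robot.current_t())
E
D="1 -1" python3 fit.py | sed -n '1,3p;20,30p'
```

```text
57.9667
ls G 0.1577 fric 0.202 target -0.954 -54.6
rob G 0.1555 fric 0.202 target -0.926 -53.1
angle sd deg 2.372099308680357
-0.89 1 -0.229 -0.017
-0.93 -1 0.216 0.018
```

The forces at -0.89 and -0.93 rad balance to about -0.006 N m, and either side of this angle the pull is back towards it. That makes it the heavy-side-down angle. Final checks next.

```bash
python3 - <<'E'
from h import *
robot.sleep(.3)
print(robot.current_t(),robot.current_gripper_width()*93,robot.current_contact_force(),np.abs(robot.current_joint_vel()).max())
p=robot.current_tcp_pos()-19*orim(TH).apply([0,0,1]); print('angle',np.arctan2((p-M)@ey-.87,p[2]-171.71))
snap('side','s9');snap('scene','c9')
o=np.zeros((600,800,3),np.uint8)
o[:,:400]=cv2.resize(cv2.imread('pics/s9.png')[120:360,220:380],(400,600));o[:,400:]=cv2.resize(cv2.imread('pics/c9.png')[140:440,200:400],(400,600));cv2.imwrite('pics/m9.png',o)
E
```

```text
58.2667 17.35877308191895 [-3.63032925 -0.63908742  4.41793323] 0.0030104578119758336
angle -0.9279488588352229
```

View pics/m9.png

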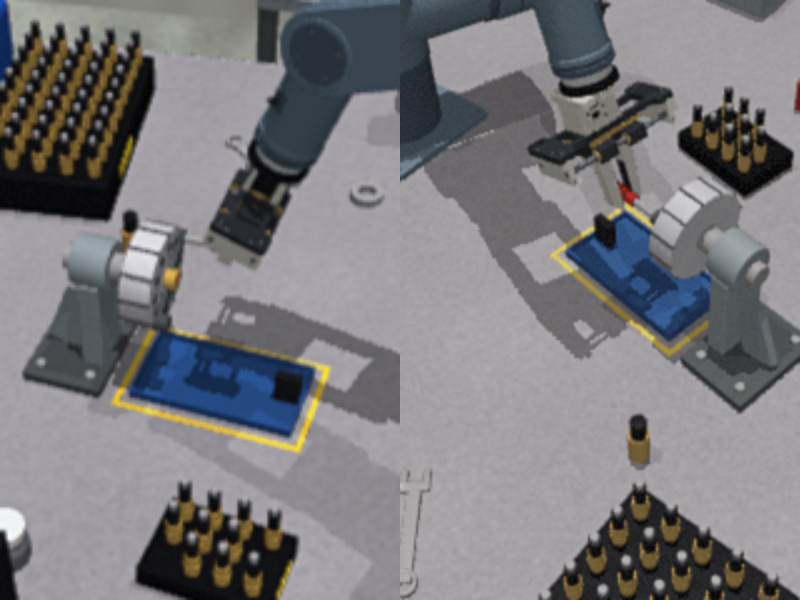

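The tray lies inside the outline with its rib towards the robot, the handle is still gripped, and everything else looks undisturbed. I'm handing it in.

```bash
python3 -c "
from h import *
robot.hand_in(); print(robot.current_t())"
```

```text
the job is handed in; nothing more can be done
the job is handed in; nothing more can be done
```

I slid the tray into the yellow outline with its rib towards the robot and let go. I then took the crank handle, turned the rotor about 270°, and handed in at about 58 s. The gripper is still holding the handle and the rotor's heavy side is down as best I can measure.

**Final checks**
- **Tray:** it lies flat inside the outline, with about 8–10 mm of clearance on the sides I could see. The other loose items in the last pictures look unmoved; the red bin was mostly out of frame.
- **Handle:** the jaws read 17.4 mm on the 18 mm sleeve. The joints are still, and the wrist force is about 6 N.
- **Heavy side:** the handle is at -0.93 rad from straight up. The two fits put the balance point at -0.95 and -0.93 rad, uncertain by about 2.4°.

**What failed or disagreed**
- **Tray slide:** near the end of the slide the wrist carried about 4 N and the tray settled about 0.3 mm before I released it. It may have been carried slightly rather than resting fully on the bench.
- **Sweep readings:** the force readings from the first 270° of turning were useless, because the arm stopped inside the friction band. I measured again with slow back-and-forth creeps.
- **Bad probe:** one of those probes ran the wrong way, so I fitted its readings one by one.
- **Fit against the given values:** the fit gave a slug pull of 0.157 N m and friction of 0.20 N m, slightly below the stated 0.16–0.19 and 0.22. Readings near -0.86 rad were off the fit by 0.03–0.04 N m.

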